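# Set up the gel caster

### The job

Set up the gel caster: swing its hold-down bar well clear, then take the plain gate and the fine-toothed comb (eight narrow teeth) out of the drying rack and slide them down into the caster's slots until fully home, the gate in the slot at the caster's open end and the comb in the other, lowering them gently without dropping them. Then swing the bar fully back over both and let go. Leave the broad-toothed comb in the rack, and do not push the dish about or tip the bottle.

Things in the scene. Friction and masses are not known exactly. Their poses are not given: they have to be found in the camera images.
- caster: Gel caster, fixed plastic trough, grey floor, white walls, 184 mm (x) by 136 mm (y), floor 8 mm thick. Its +x end has a wall, its -x end is open. Origin: under its middle, on the table. +y: the side to which the bar swings out. Facing grooves in the side walls make two slots across it (along y), 8 mm wide, 124 mm long, walls 51 mm above the table; the top 7 mm flare to 22 mm wide.
- gate_slot (a point): Centre of the floor of the gate's slot, at the caster's open end, 45 mm to -x of the caster's origin and 8 mm above the table. Axes as the caster's; a plate in it lies along y. A plate's lower edge comes to rest on this floor; then its top edge is 68 mm and its grip block's centre 82 mm above the table.
- comb_slot (a point): Centre of the floor of the comb's slot, 75 mm to +x of the gate's slot, nearer the closed end, 8 mm above the table. Axes and heights as for the gate's slot.
- bar (a joint): Hold-down bar's angle (rad): 0 closed, against its stop, lying along the caster over the plates' top edges, 45 mm to +y of the middle line; grows to 1.1 as it swings level, out to the caster's +y (clockwise from above). Stays where left; 1 N at the knob moves it. When closed or nearly so it blocks both slots. It passes 4 mm over plates that are fully home.
- bar_knob (a point): Upright round black knob, 16 mm across, at the bar's free end, 180 mm from the hinge axis; it reaches from the bar's top (80 mm above the table) to 130 mm. This point is on its axis, 105 mm up. The bar: aluminium, 14 mm wide, 8 mm thick.
- bar_hinge (a point): Point on the bar's vertical hinge axis, 76 mm above the table, just beyond the caster's closed end; the hub on it reaches 84 mm above the table.
- gate_grip (a point): The gate: a plain white plastic plate without teeth, 116 mm wide (own y), 60 mm high, 5 mm thick (own x); on its top edge, in the middle, a grip block 64 mm long (y), 14 mm thick (x), 28 mm high. 70 g. Front and back alike. Starts upright in a rack slot. Point: centre of the grip block, 74 mm above the plate's lower edge.
- comb_grip (a point): The fine comb: a white plastic plate whose lower edge has eight narrow teeth (5 mm wide) between two end cheeks, 116 mm wide (own y), 60 mm high, 5 mm thick (own x); on its top edge, in the middle, a grip block 40 mm long (y), 14 mm thick (x), 28 mm high. 70 g. Front and back alike. Starts upright in a rack slot. Point: centre of the grip block, 74 mm above the plate's lower edge.
- spare_grip (a point): The broad comb, to be left in the rack: as the fine comb, but with three broad teeth (19 mm wide); same plate, but two short grip blocks (each 18 mm long, 44 mm apart) instead of one. Point: midway between the blocks, 74 mm above the lower edge.
- rack: The drying rack, fixed, steel: base 215 mm (x) by 140 mm (y), 8 mm thick, origin under its middle on the table, with three slots across it (plates lie along its y) at x = -70, 0 and +70 mm. Each is 6.5 mm wide; its guides reach 42 mm above the table. A plate stands in it with its lower edge 8 mm above the table: lift it straight up by 40 mm to clear.
- dish_center (a point): Round glass dish, 90 mm across, 16 mm high, lying between caster and rack; its centre.
- bottle_center (a point): Amber bottle, 66 mm across, 160 mm high, standing beyond the caster and rack; its centre. Own z: up.

How it is judged:
On the way, in this order (a step that is already met when the one before it is completed fails the run):
1. the hold-down bar is swung clear (more than 0.5 rad) (value of joint bar above 0.5 rad), for 0.2 s.
2. the gate or the fine comb is fully home in its slot (((x of gate_grip in the frame of gate_slot between -0.01 and 0.01 m and y of gate_grip in the frame of gate_slot between -0.009 and 0.009 m and z of gate_grip in the frame of gate_slot between 0.069 and 0.078 m and angle between the x axis of gate_grip and the x axis of gate_slot, either way round below 0.12 rad and angle between gate_grip's own z axis and vertical below 0.12 rad) or (x of comb_grip in the frame of comb_slot between -0.01 and 0.01 m and y of comb_grip in the frame of comb_slot between -0.009 and 0.009 m and z of comb_grip in the frame of comb_slot between 0.069 and 0.078 m and angle between the x axis of comb_grip and the x axis of comb_slot, either way round below 0.12 rad and angle between comb_grip's own z axis and vertical below 0.12 rad))), for 0.2 s.
3. both are fully home in their slots (x of gate_grip in the frame of gate_slot between -0.01 and 0.01 m and y of gate_grip in the frame of gate_slot between -0.009 and 0.009 m and z of gate_grip in the frame of gate_slot between 0.069 and 0.078 m and angle between the x axis of gate_grip and the x axis of gate_slot, either way round below 0.12 rad and angle between each of gate_grip, comb_grip's own z axis and vertical below 0.12 rad and x of comb_grip in the frame of comb_slot between -0.01 and 0.01 m and y of comb_grip in the frame of comb_slot between -0.009 and 0.009 m and z of comb_grip in the frame of comb_slot between 0.069 and 0.078 m and angle between the x axis of comb_grip and the x axis of comb_slot, either way round below 0.12 rad), for 0.2 s.
At the end, for the whole second after the job is handed in: Gate and fine comb stand in their own slots, at rest: grip block within 10 mm along and 9 mm across of above the slot's centre, lower edge within 4 mm of the trough floor, square and upright to 0.12 rad; the bar is closed over them (joint below 0.08 rad) (all of step 3 and value of joint bar below 0.08 rad and linear speed of each of gate, comb below 0.02 m/s); the robot touches nothing.
It fails at once if the gate or comb is dropped (falls faster than 0.7 m/s without being held) ((linear speed of gate above 0.7 m/s and contact force between the fingers and gate below 0.05 N) or (linear speed of comb above 0.7 m/s and contact force between the fingers and comb below 0.05 N)).
It fails at once if the broad-toothed comb is shifted in the rack by more than 20 mm (distance of spare_grip from where it was at the start of the episode above 0.02 m).
It fails at once if the dish is pushed by more than 40 mm or the bottle tipped (distance of dish_center from where it was at the start of the episode above 0.04 m or angle between bottle_center's own z axis and vertical above 0.4 rad).
It also fails if it takes over 72 s, if anything falls off the work surface, if the arm or the gripper's body presses on something with over 40 N, if the wrist force passes 120 N, or if a joint passes its speed limit or range.

### The arm

A 6-joint arm with a two-finger parallel gripper is mounted at the origin on the work surface. World frame = base frame: x ahead of the robot, y to its left, z up, the work surface at z = 0. Lengths are in m, angles in rad, forces in N, time in s.
With the tool pointing down it reaches from about 0.375 to 0.825 m from the base axis. Payload 5.5 kg.
Tool frame: the origin (TCP) lies at the very end of the fingers, on their centre line; the grasp point (between the pads) lies 19 mm behind it; x points along the fingers, z is the direction in which the jaws open and shut, and the axes are right-handed (so a half turn about x gives the same grasp; the last joint's range is limited). The gripper opens to 85 mm and grips with 20 to 120 N. Pads are 22 mm wide; open, the fingers measure 114 mm over their backs; the gripper's body (76 mm by 85 mm) begins 54 mm behind the grasp point. The pads swing forward as they close: fully open they stand 13 mm farther back than shut.
Start: joints at [1.158, 0.314, -0.047, 1.21, 0, 1.571], TCP at [0.241, 0.55, 0.231] pointing down, gripper open.
Joint ranges: [-2.67, 2.67], [-0.69, 1.73], [-1.03, 1.25], [-2.08, 2.16], [-1.42, 1.45], [-3.14, 3.14]. Speed limits (rad/s): [2.39, 2.39, 3.01, 3.14, 3.14, 3.14].

### API

Orientations are given as a unit quaternion [x, y, z, w].
In Python, from rig import ctrl gives the robot as it stands. The module is installed in compiled form; this text tells all that it offers.
- The arm moves only by the shell command python3 -m crank 'ROWS' [FORCE]. ROWS is JSON, one flat list of numbers, 7 for each row, row after row: the finger opening in cm, from 0 to 8.54, then the shift along the world's x, y, z in cm, then the turn, a rotation vector about the world's x, y, z in rad. In form: [fingers, dx, dy, dz, rx, ry, rz, fingers, dx, dy, dz, rx, ry, rz, ...]. A call has 1 to 12 rows; each row shifts and turns the commanded pose from where the row before left it; what a row does not reach is not made up. A row lasts 1/8 s, in which the tool goes at most 62.5 mm and 10.7 degrees, less where a joint would pass 70% of its speed; a pose out of reach is approached as far as the arm can. A call with a gripper value outside its range is refused whole. The fingers move at their own pace and stop on an object; FORCE is the grip in N (left out, the last holds). Time passes only in rows, so rows that do not move let the fingers close. It gives the time, the measured TCP pose, the force and the opening at its end, in the units of the state.
- ctrl.observe(): the state, without advancing time (a new reading comes with each control period).
- ctrl.capture(name): name is "scene" or "side" or "wrist"; returns a dict with "image" (420x560x3 uint8, red, green, blue), "camera_matrix" (3x3 intrinsics, pixels), "cam_to_world" (4x4, takes a point from camera to world coordinates). Camera axes: x right, y down, z forward; pixel columns grow to the right and rows downward; lengths in m; the calibration is good to about 2 mm. The wrist camera is an equidistant fisheye: a pixel r from the principal point sees the ray r / f radians off the axis. A picture is of the moment at which its call begins. There is no depth.
- ctrl.hand_in(): hands the job in, once; it reports no verdict.
The state is a dict: "time": time; "joints": joint angles; "qvel": joint speeds; "effort": joint torques, N m; "ee_pos": TCP position; "tcp_rot": TCP orientation; "force": force on the tool from outside, world axes, zero at the start; "ft_torque": the same for the moment, N m; "finger_gap": finger opening in m.
Only numpy, scipy, OpenCV 4.12 (cv2) and the standard library are available. Lean on these libraries where they do the work, as an engineer would, in place of code of your own. Each camera call takes 0.05 s, during which the arm holds its last target. There are 200 camera calls.

## Working session

There is one attempt and no reset: what is moved stays moved. The work goes in short steps, Python scripts to look and compute and a shell command to move; the robot and the scene stay as the last step left them, time stands still between calls to the robot, and variables do not carry over. Pictures are saved under pics/ and viewed, about 8 in all and at most 12, crops included, and the job is handed in when it is done.

```bash
mkdir -p pics; cat > h.py <<'E'
import numpy as np, cv2
from rig import ctrl
def snap(name, out, crop=None, scale=1):
    c=ctrl.capture(name); im=c["image"][:,:,::-1].copy()
    np.savez("pics/"+out+".npz",K=c["camera_matrix"],T=c["cam_to_world"],im=im)
    if crop: u0,v0,u1,v1=crop; im=im[v0:v1,u0:u1]
    if scale!=1: im=cv2.resize(im,None,fx=scale,fy=scale,interpolation=cv2.INTER_CUBIC)
    cv2.imwrite("pics/"+out+".png",im); return c
def load(out):
    d=np.load("pics/"+out+".npz"); return d["K"],d["T"],d["im"]
def back(K,T,uv,z,fish=False):
    res=[]
    for u,v in np.atleast_2d(uv):
        x,y=(u-K[0,2])/K[0,0],(v-K[1,2])/K[1,1]
        if fish:
            r=np.hypot(x,y); s=np.sin(r)/max(r,1e-9); d=np.array([x*s,y*s,np.cos(r)])
        else: d=np.array([x,y,1])
        d=T[:3,:3]@d; o=T[:3,3]; res.append(o+d*(z-o[2])/d[2])
    return np.array(res)
def proj(K,T,P,fish=False):
    p=(np.atleast_2d(P)-T[:3,3])@T[:3,:3]
    if fish:
        n=np.hypot(p[:,0],p[:,1]); th=np.arctan2(n,p[:,2]); q=p[:,:2]/n[:,None]*th[:,None]
    else: q=p[:,:2]/p[:,2:]
    return q*[K[0,0],K[1,1]]+[K[0,2],K[1,2]]
E
python3 - <<'E'
from h import *
for n in("scene","side","wrist"):
    c=snap(n,n+"0"); print(n,c["camera_matrix"].round(1).tolist(),c["cam_to_world"].round(3).tolist())
a=[load(n+"0")[2] for n in("scene","side")]
s=ctrl.observe();print(s["ee_pos"],s["tcp_rot"],s["time"],s["finger_gap"])
E
```

```text
scene [[462.7, 0.0, 279.3], [0.0, 462.7, 203.0], [0.0, 0.0, 1.0]] [[0.491, 0.735, -0.467, 0.953], [0.871, -0.416, 0.262, -0.214], [-0.002, -0.535, -0.845, 0.769], [0.0, 0.0, 0.0, 1.0]]
side [[432.1, 0.0, 275.8], [0.0, 432.1, 205.2], [0.0, 0.0, 1.0]] [[-0.734, -0.459, 0.501, 0.212], [-0.679, 0.497, -0.54, 0.429], [-0.001, -0.737, -0.676, 0.623], [0.0, 0.0, 0.0, 1.0]]
wrist [[325.2, 0.0, 277.8], [0.0, 325.2, 208.3], [0.0, 0.0, 1.0]] [[0.402, 0.877, 0.265, 0.173], [0.916, -0.384, -0.119, 0.579], [-0.003, 0.29, -0.957, 0.374], [0.0, 0.0, 0.0, 1.0]]
[0.24053369 0.54919642 0.23063592] [-0.38717528  0.59224273  0.38666552  0.59146735] 0.15 0.08559962498645328
```

View pics/scene0.png

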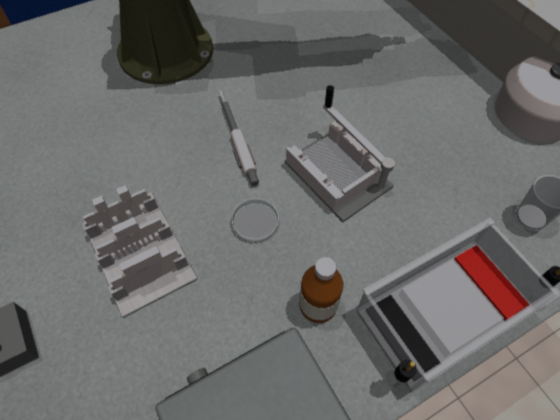

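View pics/side0.png

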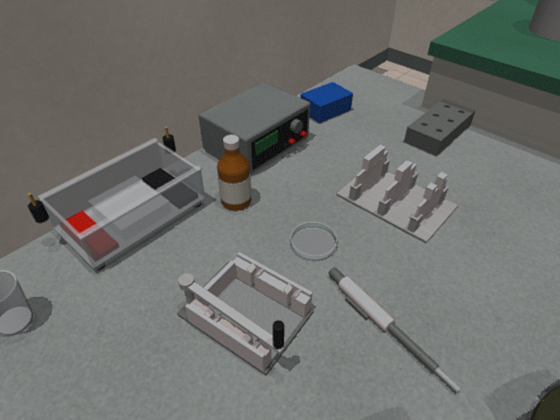

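```bash
python3 - <<'E'
from h import *
def tile(n,u,v,w):
    im=load(n)[2]; M=np.float32([[400/w,0,-u*400/w],[0,400/w,-v*400/w]])
    t=cv2.warpAffine(im,M,(400,300),flags=cv2.INTER_CUBIC); t=cv2.convertScaleAbs(t,alpha=1.3)
    for k in range(0,int(w),20):
        g=int(k*400/w); cv2.line(t,(g,0),(g,5),(0,0,255),1); cv2.line(t,(0,g),(5,g),(0,0,255),1)
        cv2.putText(t,str(u+k),(g,15),0,.35,(0,255,255)); cv2.putText(t,str(v+k),(6,g+4),0,.35,(0,255,255))
    return t
a=np.hstack([tile("scene0",60,180,180),tile("scene0",260,80,180)])
b=np.hstack([tile("side0",320,135,160),tile("side0",160,240,180)])
cv2.imwrite("pics/t1.png",np.vstack([a,b]))
E
```

```text
(no output)
```

View pics/t1.png

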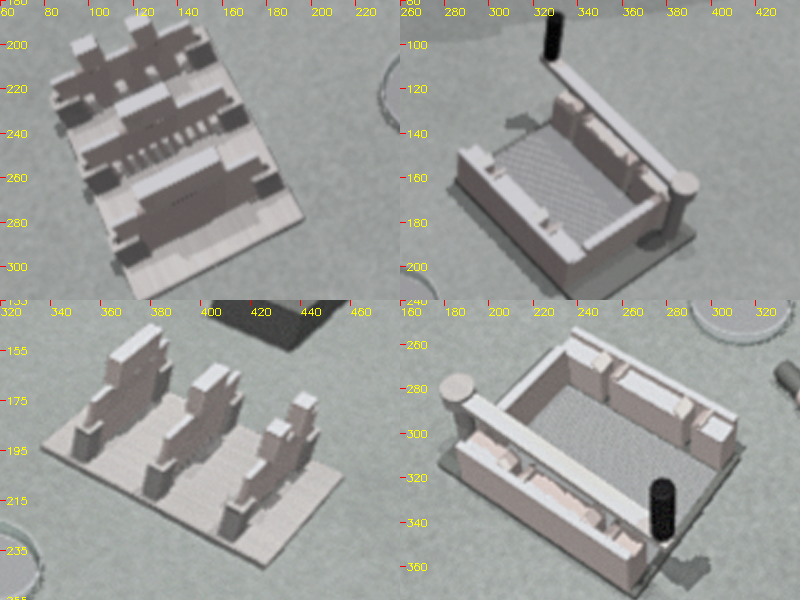

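```bash
python3 - <<'E'
from h import *
S=load("scene0")[:2]; D=load("side0")[:2]
def b(c,l,z): return (back(*c,l,z)*1000).round(0)[:,:2].tolist()
print("gripsS gate,comb,sp,sp",b(S,[(138.8,255.6),(124.4,225),(98.7,199.4),(123.5,189.9)],.096))
print("gripsD",b(D,[(374,153.4),(404.8,166.2),(431.2,186.2),(441.6,175)],.096))
print("rack S right,bottom",b(S,[(196.4,276.8),(123.9,314.1)],.008),"D left,bottom,right",b(D,[(336.8,194.2),(426,241.4),(457.2,205.4)],.008))
print("hub",b(S,[(387.8,161)],.084),b(D,[(185.7,279.2)],.084))
print("knob",b(S,[(330,87)],.13),b(D,[(277.9,323.7)],.13),"base",b(S,[(328.4,106)],.08),b(D,[(277.9,347)],.08))
print("walls S -y-x,-y+x",b(S,[(287,146.6),(338.8,197.9)],.051),"D +y-x,+y+x,-y+x,-y-x",b(D,[(270.3,355.7),(187,305),(238.8,253.5),(311.7,291.8)],.051))
print("dish",b(S,[(255,220)],.012),b(D,[(314,240)],.012),"bottle",b(S,[(326,266)],.16),b(D,[(231,141)],.16))
E
```

```text
gripsS gate,comb,sp,sp [[557.0, -251.0], [491.0, -252.0], [421.0, -274.0], [423.0, -230.0]]
gripsD [[560.0, -246.0], [490.0, -251.0], [422.0, -230.0], [423.0, -275.0]]
rack S right,bottom [[595.0, -181.0], [597.0, -316.0]] D left,bottom,right [[594.0, -177.0], [384.0, -183.0], [386.0, -320.0]]
hub [[593.0, 220.0]] [[598.0, 219.0]]
knob [[416.0, 201.0]] [[420.0, 201.0]] base [[418.0, 201.0]] [[416.0, 204.0]]
walls S -y-x,-y+x [[448.0, 88.0], [601.0, 110.0]] D +y-x,+y+x,-y+x,-y-x [[426.0, 209.0], [580.0, 236.0], [597.0, 108.0], [453.0, 84.0]]
dish [[545.0, -38.0]] [[543.0, -36.0]] bottle [[743.0, -19.0]] [[738.0, -15.0]]
```

```bash
cat >> h.py <<'E'
from scipy.spatial.transform import Rotation as R
def st():
    s=ctrl.observe(); M=R.from_quat(s["tcp_rot"]).as_matrix(); z=M[:,2]
    print("t",s["time"],"tcp_mm",(s["ee_pos"]*1000).round(1),"fingers",M[:,0].round(3),"jaw",z.round(3),"jawyaw",np.arctan2(z[1],z[0]).round(3),"F",np.round(s["force"],1),"gap",round(s["finger_gap"]*1000,1),"q",np.round(s["joints"],2)); return s
E
python3 -c "
from h import *
st()"
```

```text
t 0.15 tcp_mm [240.5 549.2 230.6] fingers [-0.001 -0.001 -1.   ] jaw [ 0.401  0.916 -0.001] jawyaw 1.158 F [-0.1  1.5  0.8] gap 85.6 q [ 1.16  0.31 -0.05  1.21 -0.    1.57]
```

```bash
python3 -m crank '[4,2.2,-4.34,0,0,0,0, 4,2.2,-4.34,0,0,0,0, 4,2.2,-4.34,0,0,0,0, 4,2.2,-4.34,0,0,0,0, 4,2.2,-4.34,0,0,0,0, 4,2.2,-4.34,0,0,0,0, 4,2.2,-4.34,0,0,0,0, 4,2.2,-4.34,0,0,0,0, 4,0,0,-3,0,0,0, 4,0,0,0,0,0,0]'; python3 -c "
from h import *
st(); snap('wrist','w1')"
```

```text
time: 1.4
ee_pos: [0.4152, 0.2011, 0.1996]
tcp_rot: [-0.386, 0.594, 0.387, 0.591]
force: [-0.4, -0.2, 0.7]
finger_gap: 0.0398
t 1.4 tcp_mm [415.2 201.1 199.6] fingers [-0.004 -0.002 -1.   ] jaw [ 0.402  0.915 -0.003] jawyaw 1.157 F [-0.4 -0.2  0.7] gap 39.8 q [ 0.45  0.07 -0.42  1.09  0.    0.87]
```

View pics/w1.png

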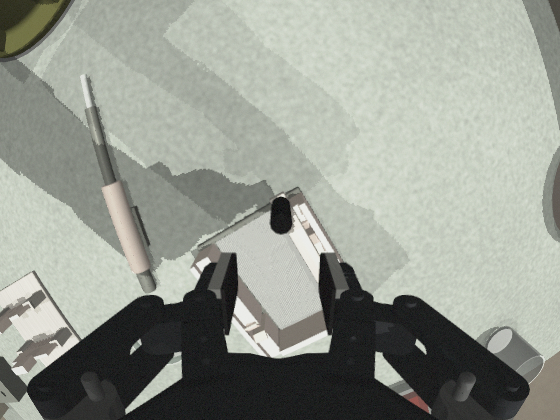

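```bash
python3 - <<'E'
from h import *
K,T,im=load("w1")
print(proj(K,T,[[.417,.202,.13],[.417,.202,.08],[.4152,.2011,.1996],[.4152,.2011,.13]],True).round(0), back(K,T,[(281,203)],.13,True)*1000)
E
```

```text
[[281. 223.]
 [281. 203.]
 [279. 267.]
 [279. 221.]] [[403.73532489 207.46274872 130.        ]]
```

```bash
python3 -m crank '[4,0,0,-5.2,0,0,0, 4,0,0,-5.2,0,0,0, 4,0.2,2.2,0,0,0,0, 4,0.25,2.2,0,0,0,0, 4,0.4,2.2,0,0,0,0, 4,0.55,2.2,0,0,0,0, 4,0.9,2.0,0,0,0,0, 4,1.1,2.0,0,0,0,0, 4,1,1.2,0,0,0,0, 4,1,1.1,0,0,0,0, 4,1,1.1,0,0,0,0, 4,0,0,0,0,0,0]'; python3 -c "
from h import *
st(); snap('side','s1',(140,180,420,390),2.8)"
```

```text
time: 2.95
ee_pos: [0.4818, 0.3652, 0.0974]
tcp_rot: [-0.387, 0.591, 0.387, 0.592]
force: [0.1, -0.6, 1.2]
finger_gap: 0.0401
t 2.95 tcp_mm [481.8 365.2  97.4] fingers [ 0.001  0.001 -1.   ] jaw [0.401 0.916 0.001] jawyaw 1.158 F [ 0.1 -0.6  1.2] gap 40.1 q [ 0.65  0.4  -0.23  0.93  0.    1.06]
```

View pics/s1.png

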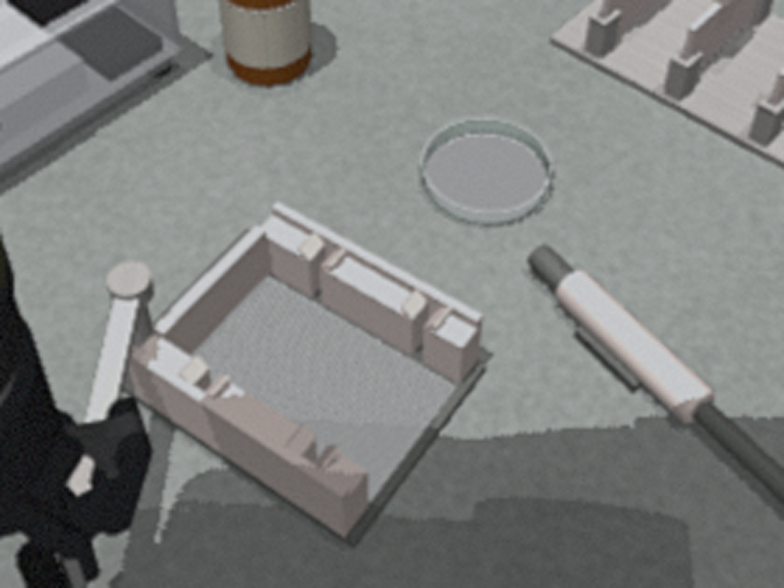

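```bash
python3 -m crank '[4,0,0,4.5,0,0,0, 4,0,0,4.5,0,0,0, 4,0,0,4.3,0,0,0, 4,0.6,-4.0,0,0,0,-0.165, 4,0.6,-4.0,0,0,0,-0.165, 4,0.6,-4.0,0,0,0,-0.165, 4,0.6,-4.0,0,0,0,-0.165, 4,0.6,-4.0,0,0,0,-0.165, 4,0.6,-4.0,0,0,0,-0.165, 4,0.6,-4.0,0,0,0,0, 4,0,0,0,0,0,0]'; python3 - <<'E'
from h import *
st(); snap('wrist','w2')
K,T,im=load('w2'); 
o=cv2.resize(im[20:300,90:470],None,fx=2.1,fy=2.1,interpolation=cv2.INTER_CUBIC); cv2.imwrite("pics/w2c.png",o)
E
```

```text
time: 4.38
ee_pos: [0.5224, 0.0818, 0.2304]
tcp_rot: [-0.058, 0.705, 0.058, 0.705]
force: [0.3, 0.6, -0.3]
finger_gap: 0.0402
t 4.375 tcp_mm [522.4  81.8 230.4] fingers [-0. -0. -1.] jaw [ 0.987  0.163 -0.   ] jawyaw 0.164 F [ 0.3  0.6 -0.3] gap 40.2 q [ 0.16  0.18 -0.22  1.17 -0.    1.56]
```

View pics/w2c.png

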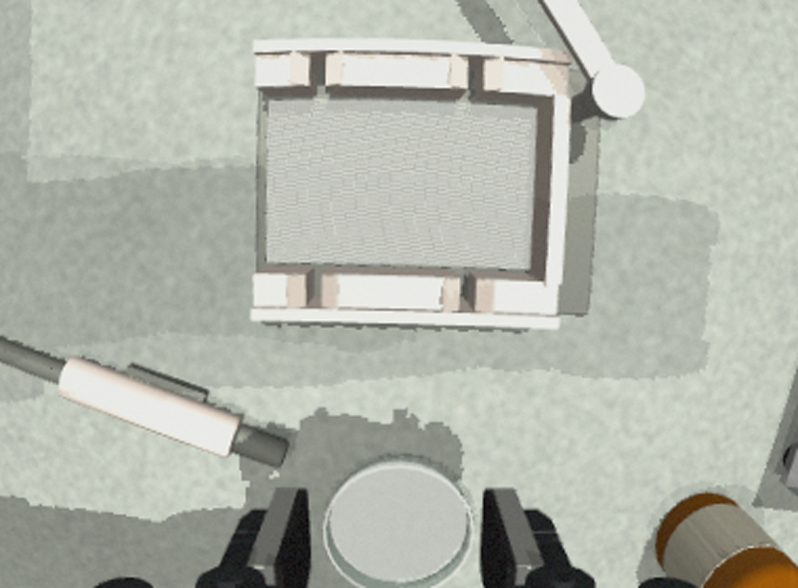

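```bash
python3 - <<'E'
from h import *
K,T,im=load("w2")
c=lambda l:[(90+x/2.1,20+y/2.1) for x,y in l]
p=(back(K,T,c([(318,70),(312.5,291),(476,72),(468.5,292),(254,40),(570,52),(250,321),(559,329)]),.051,True)*1000)[:,:2]; print(p.round(1).tolist())
hub=back(K,T,c([(618,91)]),.084,True)*1000; print("hub",hub.round(1))
for a,b in((0,1),(2,3)): d=p[a]-p[b]; print("mid",(p[a]+p[b])/2,"len",np.hypot(*d),"yaw",np.arctan2(-d[0],d[1]))
d=p[2]+p[3]-p[0]-p[1]; print("sep",np.hypot(*d)/2,"yaw",np.arctan2(d[1],d[0]))
for a,b in((4,5),(6,7)): d=p[b]-p[a]; print("wall",np.hypot(*d),np.arctan2(d[1],d[0]))
S=load("side0")
q=[(140+x/2.8,180+y/2.8) for x,y in((323,252),(425,310),(207,381),(315,449))]
print("side -yc,-yg,+yc,+yg",(back(*S[:2],q,.051)*1000)[:,:2].round(0).tolist())
E
```

```text
[[465.3, 207.4], [478.9, 102.3], [537.9, 218.5], [552.6, 113.9], [432.5, 218.8], [580.4, 238.4], [450.4, 83.2], [600.2, 104.0]]
hub [[597.1 217.9  84. ]]
mid [472.0646616  154.88809077] len 105.98314209526936 yaw 0.12872519074338176
mid [545.22684336 166.22312898] len 105.57614150992801 yaw 0.13942539026756556
sep 74.03504529481279 yaw 0.15370822718132035
wall 149.22214830450494 0.1316922064144154
wall 151.3065496457722 0.13805385452697697
side -yc,-yg,+yc,+yg [[551.0, 114.0], [478.0, 104.0], [534.0, 221.0], [462.0, 209.0]]
```

```bash
python3 -m crank '[4,0,-5.1,0,0,0,-0.15, 4,0,-5.1,0,0,0,0, 4,0,-5.1,0,0,0,0, 4,0,-5.1,0,0,0,0, 4,0,-5.1,0,0,0,0, 4,0,-5.1,0,0,0,0, 4,0,-5.1,0,0,0,0, 4,0,-5.1,0,0,0,0, 4,0,0,0,0,0,0]'; python3 - <<'E'
from h import *
st(); snap('wrist','w3')
K,T,im=load('w3'); 
o=cv2.resize(im[20:300,90:470],None,fx=2.1,fy=2.1,interpolation=cv2.INTER_CUBIC); cv2.imwrite("pics/w3c.png",o)
E
```

```text
time: 5.55
ee_pos: [0.5227, -0.3257, 0.2297]
tcp_rot: [-0.005, 0.707, 0.005, 0.707]
force: [0.4, 1.4, 0.1]
finger_gap: 0.04
t 5.55 tcp_mm [ 522.7 -325.7  229.7] fingers [-0. -0. -1.] jaw [ 1.     0.015 -0.   ] jawyaw 0.015 F [0.4 1.4 0.1] gap 40.0 q [-0.56  0.34 -0.01  1.22 -0.    1.  ]
```

View pics/w3c.png

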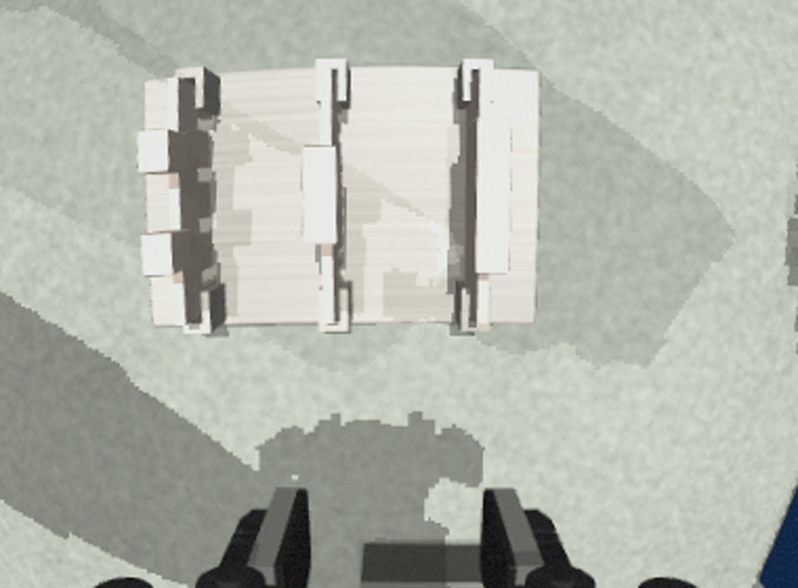

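```bash
python3 - <<'E'
from h import *
K,T,im=load("w3")
c=lambda l:[(90+x/2.1,20+y/2.1) for x,y in l]
for n,l in(("comb",[(303,147),(336,146),(302,242),(336,242)]),("gate",[(478,117),(511,117),(475,273),(508,273)])):
  p=(back(K,T,c(l),.096,True)*1000)[:,:2]; print(n,p.round(1).tolist(),p.mean(0))
print(proj(K,T,[[.4905,-.2515,.096]],True))
E
```

```text
comb [[484.5, -233.2], [497.8, -232.9], [484.1, -272.0], [498.0, -272.1]] [ 491.08921205 -252.54901871]
gate [[554.3, -219.9], [567.7, -219.2], [554.8, -283.9], [568.5, -283.4]] [ 561.30521316 -251.59554363]
[[241.25539821 111.26466367]]
```

```bash
python3 -m crank '[4,-1.6,3.7,0,0,0,0, 4,-1.57,3.64,0,0,0,0, 4,0,0,-5,0,0,0, 4,0,0,-5,0,0,0, 4,0,0,-4,0,0,0, 4,0,0,-2.5,0,0,0, 4,0,0,0,0,0,0, 0.8,0,0,0,0,0,0, 0.8,0,0,0,0,0,0, 0.8,0,0,0,0,0,0, 0.8,0,0,0,0,0,0]' 40; python3 - <<'E'
from h import *
st()
E
```

```text
time: 6.98
ee_pos: [0.4919, -0.2501, 0.067]
tcp_rot: [-0.006, 0.706, 0.006, 0.708]
force: [-1.2, 3.5, 7.0]
finger_gap: 0.0135
t 6.975 tcp_mm [ 491.9 -250.1   67. ] fingers [ 0.002  0.    -1.   ] jaw [1.    0.018 0.002] jawyaw 0.018 F [-1.2  3.5  7. ] gap 13.5 q [-0.47  0.34 -0.4   0.82  0.    1.08]
```

```bash
python3 -m crank '[0.8,0,0,1,0,0,0, 0.8,0,0,2,0,0,0, 0.8,0,0,3,0,0,0, 0.8,0,0,3,0,0,0, 0.8,0.3,2,0,0,0,0, 0.8,0.54,4.2,0,0,0,0.043, 0.8,0.54,4.2,0,0,0,0.043, 0.8,0.54,4.2,0,0,0,0.042, 0.8,0.54,4.2,0,0,0,0, 0.8,0.54,4.2,0,0,0,0, 0.8,0.54,4.2,0,0,0,0, 0.8,0.54,4.2,0,0,0,0]' 40;  python3 -m crank '[0.8,0.54,4.2,0,0,0,0, 0.8,0.54,4.2,0,0,0,0, 0.8,0.14,2,0,0,0,0, 0.8,0,0,0,0,0,0, 0.8,0,0,0,0,0,0]'; python3 - <<'E'
from h import *
st(); snap('wrist','w4'); snap('scene','s4')
a=load('w4')[2][100:420,100:460]; b=load('s4')[2][40:240,230:455]
cv2.imwrite("pics/t4.png",np.hstack([cv2.resize(a,(400,356)),cv2.resize(b,(400,356),interpolation=cv2.INTER_CUBIC)]))
E
```

```text
time: 8.48
ee_pos: [0.531, 0.0659, 0.1547]
tcp_rot: [-0.052, 0.706, 0.052, 0.705]
force: [0.9, 0.0, -1.4]
finger_gap: 0.0132
time: 9.1
ee_pos: [0.5435, 0.1669, 0.1549]
tcp_rot: [-0.052, 0.706, 0.051, 0.705]
force: [-0.5, -0.3, 0.2]
finger_gap: 0.0137
t 9.1 tcp_mm [543.5 166.9 154.9] fingers [-0.001 -0.001 -1.   ] jaw [ 0.989  0.145 -0.001] jawyaw 0.145 F [-0.5 -0.3  0.2] gap 13.7 q [ 0.3   0.3  -0.25  1.03 -0.    1.72]
```

View pics/t4.png

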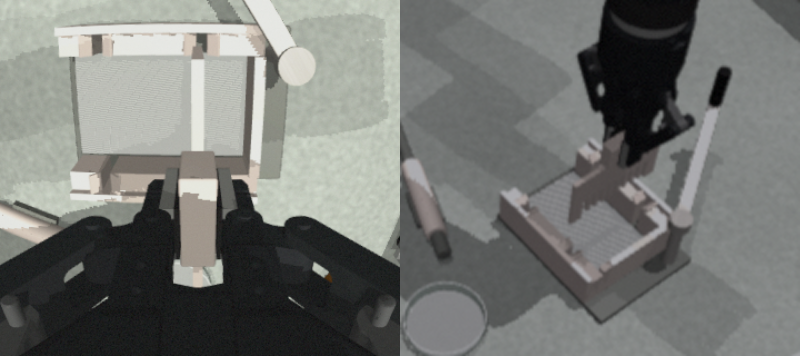

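```bash
python3 - <<'E'
from h import *
K,T,im=load("w4"); a=.145; y=np.array([-np.sin(a),np.cos(a)]); x=np.array([np.cos(a),np.sin(a)]); t=np.array([543.5,166.9])
f=lambda u,v:(100+u*.9,100+v*.899)
g=cv2.cvtColor(im,6); print(g[130:160,279])
p=back(K,T,[f(198,50)],.156,True)[0,:2]*1000; print("end",p,"in tool x,y",(p-t)@x,(p-t)@y)
# block end top face at z=.184
print("blk", [(((q[:2]*1000-t)@x).round(1),((q[:2]*1000-t)@y).round(1)) for q in back(K,T,[f(180,152),f(215,152)],.184,True)])
E
```

```text
[ 92  82  81  81  77  81  80  82  85 134 133 134 132 133 134 131 132 134
 133 133 132 133 131 195 225 232 230 230 231 229]
end [534.78795241 225.39500266] in tool x,y -0.16853748663562307 59.13997552064679
blk [(np.float64(-6.3), np.float64(27.4)), (np.float64(5.7), np.float64(27.4))]
```

```bash
python3 - <<'E'
from h import *
K,T,im=load("w4"); a=.145; y=np.array([-np.sin(a),np.cos(a)]); x=np.array([np.cos(a),np.sin(a)]); t=np.array([543.5,166.9])
g=cv2.cvtColor(im,6).astype(int)
for u in(277,279):
    print(u,[(v,g[v,u],g[v+2,u]) for v in range(100,380) if abs(g[v+2,u]-g[v,u])>25])
E
```

```text
277 [(118, np.int64(178), np.int64(127)), (120, np.int64(127), np.int64(231)), (121, np.int64(165), np.int64(231)), (127, np.int64(231), np.int64(174)), (128, np.int64(230), np.int64(90)), (129, np.int64(174), np.int64(92)), (136, np.int64(89), np.int64(128)), (137, np.int64(82), np.int64(127)), (151, np.int64(133), np.int64(191)), (152, np.int64(133), np.int64(227)), (153, np.int64(191), np.int64(230)), (234, np.int64(230), np.int64(131)), (235, np.int64(217), np.int64(129)), (259, np.int64(119), np.int64(215)), (260, np.int64(157), np.int64(226)), (272, np.int64(231), np.int64(154)), (273, np.int64(227), np.int64(153)), (343, np.int64(171), np.int64(199)), (344, np.int64(170), np.int64(202)), (356, np.int64(204), np.int64(110)), (357, np.int64(202), np.int64(29)), (358, np.int64(110), np.int64(33))]
279 [(118, np.int64(194), np.int64(140)), (120, np.int64(140), np.int64(230)), (121, np.int64(166), np.int64(231)), (127, np.int64(231), np.int64(181)), (128, np.int64(231), np.int64(92)), (129, np.int64(181), np.int64(82)), (137, np.int64(82), np.int64(134)), (138, np.int64(85), np.int64(133)), (151, np.int64(133), np.int64(195)), (152, np.int64(131), np.int64(225)), (153, np.int64(195), np.int64(232)), (234, np.int64(229), np.int64(130)), (235, np.int64(218), np.int64(130)), (259, np.int64(129), np.int64(214)), (260, np.int64(159), np.int64(227)), (277, np.int64(230), np.int64(153)), (278, np.int64(217), np.int64(151)), (356, np.int64(201), np.int64(112)), (357, np.int64(203), np.int64(31)), (358, np.int64(112), np.int64(27))]
```

```bash
python3 - <<'E'
from h import *
K,T,im=load("w4")
cv2.imwrite("pics/w4z.png",cv2.resize(im[110:370,235:325],None,fx=2.3,fy=2.3,interpolation=cv2.INTER_NEAREST))
E
```

```text
(no output)
```

View pics/w4z.png

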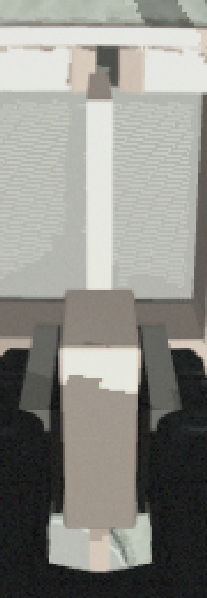

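```bash
python3 - <<'E'
from h import *
K,T,im=load("w4"); a=.145; y=np.array([-np.sin(a),np.cos(a)]); x=np.array([np.cos(a),np.sin(a)]); t=np.array([543.5,166.9])
for n,u,v,z in(("plate end",278,153,.156),("blk base",278,235,.156),("blk top+",278,260,.184),("blk top-",278,339,.184)):
    p=back(K,T,[(u,v)],z,True)[0,:2]*1000; print(n,((p-t)@x).round(1),((p-t)@y).round(1))
# slot flare top center +y wall
for n,u,v in(("slot +y wall inner",281.5,149),):
    for xx in(66,145): p=back(K,T,[(235+xx/2.3,110+70/2.3)],.051,True)[0,:2]*1000; print(p)
E
```

```text
plate end -0.3 55.6
blk base -0.3 16.9
blk top+ -0.2 17.5
blk top- -0.2 -22.6
[524.93181333 216.69525353]
[550.74848663 220.50204844]
```

```bash
python3 -m crank '[0.8,0.1,0.2,-1.5,0,0,0, 0.8,0,0,-2,0,0,0, 0.8,0,0,-0.5,0,0,0, 0.8,0,0,-0.5,0,0,0, 0.8,0,0,-0.6,0,0,0, 0.8,0,0,-0.6,0,0,0, 0.8,0,0,-0.6,0,0,0, 0.8,0,0,0,0,0,0]' 40; python3 -c "
from h import *
st()"
```

```text
time: 10.2
ee_pos: [0.5446, 0.1697, 0.0918]
tcp_rot: [-0.052, 0.706, 0.052, 0.705]
force: [0.3, -0.6, -1.1]
finger_gap: 0.0133
t 10.2 tcp_mm [544.6 169.7  91.8] fingers [-0.001 -0.    -1.   ] jaw [ 0.989  0.146 -0.001] jawyaw 0.146 F [ 0.3 -0.6 -1.1] gap 13.3 q [ 0.3   0.35 -0.33  0.89 -0.    1.73]
```

Entered the slot with no contact force; continue down to home.

```bash
python3 -m crank '[0.8,0,0,-0.6,0,0,0, 0.8,0,0,-0.6,0,0,0, 0.8,0,0,-0.5,0,0,0, 0.8,0,0,-0.4,0,0,0, 0.8,0,0,-0.2,0,0,0, 0.8,0,0,0,0,0,0]' 40; python3 -c "
from h import *
st()"
```

```text
time: 10.95
ee_pos: [0.5449, 0.1698, 0.0692]
tcp_rot: [-0.052, 0.705, 0.052, 0.705]
force: [-0.1, 0.3, -1.1]
finger_gap: 0.0135
t 10.95 tcp_mm [544.9 169.8  69.2] fingers [-0. -0. -1.] jaw [ 0.989  0.145 -0.   ] jawyaw 0.146 F [-0.1  0.3 -1.1] gap 13.5 q [ 0.3   0.37 -0.35  0.84  0.    1.73]
```

```bash
python3 -m crank '[0.8,0,0,-0.15,0,0,0, 0.8,0,0,-0.1,0,0,0, 0.8,0,0,-0.05,0,0,0, 0.8,0,0,0,0,0,0]' 40; python3 -c "
from h import *
st()"
```

```text
time: 11.45
ee_pos: [0.5452, 0.1699, 0.0669]
tcp_rot: [-0.052, 0.705, 0.052, 0.705]
force: [-2.4, -0.1, 4.5]
finger_gap: 0.0132
t 11.45 tcp_mm [545.2 169.9  66.9] fingers [ 0.001  0.    -1.   ] jaw [0.989 0.145 0.001] jawyaw 0.146 F [-2.4 -0.1  4.5] gap 13.2 q [ 0.3   0.38 -0.35  0.84  0.    1.73]
```

```bash
python3 -m crank '[3,0,0,0,0,0,0, 3,0,0,0,0,0,0, 3,0,0,3,0,0,0, 3,0,0,4,0,0,0, 3,0,0,4,0,0,0, 3,0.17,-4.6,0,0,0,-0.065, 3,0.17,-4.7,0,0,0,-0.065, 3,0.17,-4.7,0,0,0,0, 3,0.17,-4.7,0,0,0,0, 3,0.17,-4.7,0,0,0,0, 3,0.17,-4.7,0,0,0,0, 3,0.17,-4.7,0,0,0,0]' 40; python3 -m crank '[4,0.17,-4.7,0,0,0,0, 4,0.2,-4.6,0,0,0,0, 4,0,0,0,0,0,0]'; python3 -c "
from h import *
st();snap('scene','s5',(275,80,405,215),2.5);snap('wrist','w5')
a=cv2.imread('pics/s5.png');b=load('w5')[2][80:400,120:440]
cv2.imwrite('pics/t5.png',np.hstack([cv2.resize(a,(400,400)),cv2.resize(b,(400,400))]))"
```

```text
time: 12.95
ee_pos: [0.5568, -0.1598, 0.1762]
tcp_rot: [-0.006, 0.707, 0.006, 0.707]
force: [1.4, 0.6, -0.2]
finger_gap: 0.0301
time: 13.32
ee_pos: [0.5604, -0.2543, 0.1758]
tcp_rot: [-0.004, 0.707, 0.004, 0.707]
force: [0.7, 1.2, -0.5]
finger_gap: 0.0401
t 13.325 tcp_mm [ 560.4 -254.3  175.8] fingers [-0.    -0.001 -1.   ] jaw [ 1.     0.012 -0.   ] jawyaw 0.012 F [ 0.7  1.2 -0.5] gap 40.1 q [-0.43  0.37 -0.1   1.1  -0.    1.13]
```

View pics/t5.png

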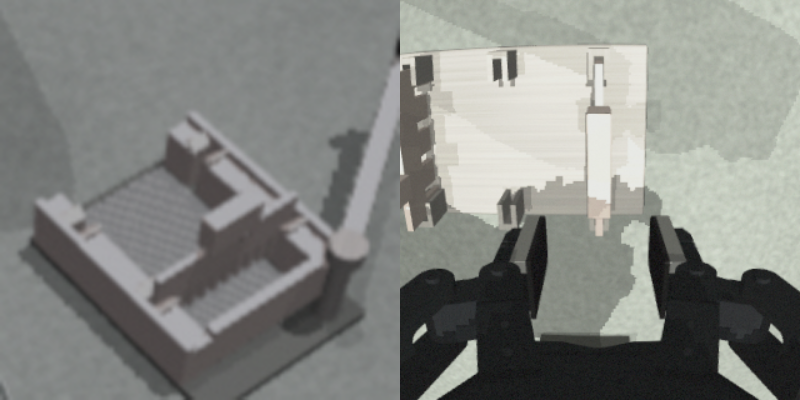

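```bash
python3 -m crank '[4,0.05,0.27,-3.5,0,0,0, 4,0,0,-4,0,0,0, 4,0,0,-3.4,0,0,0, 4,0,0,0,0,0,0, 0.8,0,0,0,0,0,0, 0.8,0,0,0,0,0,0, 0.8,0,0,0,0,0,0, 0.8,0,0,0,0,0,0]' 40; python3 -c "
from h import *
st()"
```

```text
time: 14.42
ee_pos: [0.5621, -0.2485, 0.0693]
tcp_rot: [-0.006, 0.706, 0.006, 0.708]
force: [-1.4, 1.7, 7.1]
finger_gap: 0.0133
t 14.425 tcp_mm [ 562.1 -248.5   69.3] fingers [ 0.003 -0.    -1.   ] jaw [1.    0.016 0.003] jawyaw 0.016 F [-1.4  1.7  7.1] gap 13.3 q [-0.42  0.45 -0.24  0.88  0.    1.14]
```

```bash
python3 -m crank '[0.8,0,0,1,0,0,0, 0.8,0,0,2,0,0,0, 0.8,0,0,3,0,0,0, 0.8,0,0,4,0,0,0, 0.8,0,2,0,0,0,0, 0.8,-0.6,4.2,0,0,0,0.043, 0.8,-1,4.2,0,0,0,0.043, 0.8,-1.1,4.2,0,0,0,0.042, 0.8,-1.1,4.2,0,0,0,0, 0.8,-1.1,4.2,0,0,0,0, 0.8,-1.1,4.2,0,0,0,0, 0.8,-1.1,4.2,0,0,0,0]' 40;  python3 -m crank '[0.8,-1.1,4.2,0,0,0,0, 0.8,-0.9,3.7,0,0,0,0, 0.8,0,1.4,0,0,0,0, 0.8,0,0,0,0,0,0, 0.8,0,0,0,0,0,0]'; python3 - <<'E'
from h import *
st(); snap('wrist','w6'); K,T,im=load("w6")
cv2.imwrite("pics/w6z.png",cv2.resize(im[100:370,190:370],None,fx=2.2,fy=2.2,interpolation=cv2.INTER_NEAREST))
g=cv2.cvtColor(im,6).astype(int)
for u in(277,279): print(u,[(v,int(g[v,u]),int(g[v+2,u])) for v in range(100,380) if abs(g[v+2,u]-g[v,u])>25])
E
```

```text
time: 15.92
ee_pos: [0.489, 0.0672, 0.1669]
tcp_rot: [-0.051, 0.705, 0.051, 0.705]
force: [0.1, 0.2, -0.2]
finger_gap: 0.0131
time: 16.55
ee_pos: [0.4702, 0.1577, 0.1671]
tcp_rot: [-0.051, 0.705, 0.05, 0.705]
force: [-0.5, 0.6, -0.6]
finger_gap: 0.0134
t 16.55 tcp_mm [470.2 157.7 167.1] fingers [-0.    -0.001 -1.   ] jaw [ 0.99   0.143 -0.   ] jawyaw 0.143 F [-0.5  0.6 -0.6] gap 13.4 q [ 0.32  0.16 -0.4   1.02 -0.    1.75]
277 [(118, 198, 144), (119, 177, 137), (120, 144, 219), (121, 137, 231), (127, 233, 187), (128, 233, 100), (129, 187, 82), (136, 85, 141), (137, 85, 140), (151, 134, 196), (152, 133, 228), (153, 196, 233), (208, 233, 181), (209, 228, 132), (210, 181, 133), (229, 136, 208), (230, 153, 228), (275, 233, 155), (276, 225, 156), (356, 175, 111), (357, 199, 28), (358, 111, 26)]
279 [(118, 193, 142), (119, 174, 141), (120, 142, 219), (121, 141, 232), (127, 232, 185), (128, 232, 101), (129, 185, 81), (137, 83, 138), (138, 89, 138), (151, 134, 197), (152, 134, 228), (153, 197, 234), (208, 232, 178), (209, 228, 133), (210, 178, 131), (229, 120, 211), (230, 144, 228), (275, 233, 155), (276, 225, 154), (356, 172, 107), (357, 194, 31), (358, 107, 27)]
```

View pics/w6z.png

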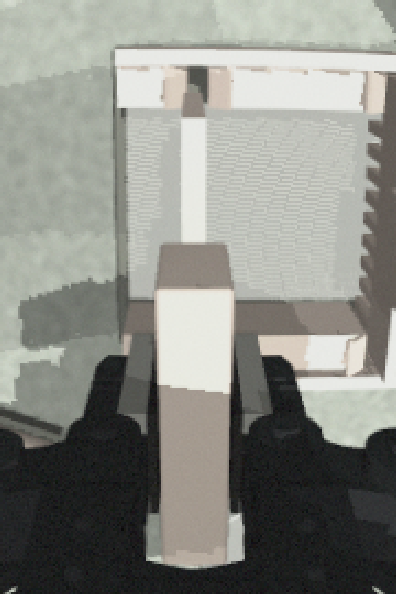

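```bash
python3 - <<'E'
from h import *
K,T,im=load("w6"); a=.143; y=np.array([-np.sin(a),np.cos(a)]); x=np.array([np.cos(a),np.sin(a)]); t=np.array([470.2,157.7])
for n,u,v,z in(("plate end",278,153,.1658),("blk base",278,210,.1658),("blk top+",278,230,.1938)):
    p=back(K,T,[(u,v)],z,True)[0,:2]*1000; print(n,((p-t)@x).round(1),((p-t)@y).round(1))
p=back(K,T,[(190+196.5/2.2,100+87/2.2),(190+197/2.2,100+87/2.2)],[.051][0],True)[:,:2]*1000; print(p, (p-t)@x)
E
```

```text
plate end -0.3 55.2
blk base -0.3 28.5
blk top+ -0.3 29.1
[[463.65386571 208.79921706]
 [463.83289803 208.82507377]] [0.80299206 0.9838819 ]
```

```bash
python3 -m crank '[0.8,0.08,0.13,-1.5,0,0,0, 0.8,0,0,-2,0,0,0, 0.8,0,0,-1,0,0,0, 0.8,0,0,-0.6,0,0,0, 0.8,0,0,-0.6,0,0,0, 0.8,0,0,-0.6,0,0,0, 0.8,0,0,-0.6,0,0,0, 0.8,0,0,0,0,0,0]' 40; python3 -c "
from h import *
st()"
```

```text
time: 17.6
ee_pos: [0.4706, 0.1597, 0.0979]
tcp_rot: [-0.051, 0.706, 0.051, 0.705]
force: [-0.6, 0.0, -0.9]
finger_gap: 0.0133
t 17.6 tcp_mm [470.6 159.7  97.9] fingers [-0.001 -0.    -1.   ] jaw [ 0.99   0.144 -0.001] jawyaw 0.144 F [-0.6  0.  -0.9] gap 13.3 q [ 0.33  0.22 -0.49  0.86  0.    1.75]
```

```bash
python3 -m crank '[0.8,0,0,-0.6,0,0,0, 0.8,0,0,-0.6,0,0,0, 0.8,0,0,-0.5,0,0,0, 0.8,0,0,-0.4,0,0,0, 0.8,0,0,-0.3,0,0,0, 0.8,0,0,-0.2,0,0,0, 0.8,0,0,-0.1,0,0,0, 0.8,0,0,0,0,0,0]' 40; python3 -c "
from h import *
st()"
```

```text
time: 18.6
ee_pos: [0.4709, 0.1598, 0.0713]
tcp_rot: [-0.051, 0.705, 0.051, 0.705]
force: [0.3, 0.4, -0.4]
finger_gap: 0.0134
t 18.6 tcp_mm [470.9 159.8  71.3] fingers [ 0.  0. -1.] jaw [0.99  0.144 0.   ] jawyaw 0.144 F [ 0.3  0.4 -0.4] gap 13.4 q [ 0.33  0.25 -0.52  0.8   0.    1.75]
```

```bash
python3 -m crank '[0.8,0,0,-0.1,0,0,0, 0.8,0,0,-0.1,0,0,0, 0.8,0,0,-0.08,0,0,0, 0.8,0,0,0,0,0,0]' 40; python3 -c "
from h import *
st()"
```

```text
time: 19.1
ee_pos: [0.4711, 0.1599, 0.0692]
tcp_rot: [-0.051, 0.705, 0.051, 0.705]
force: [-2.5, -0.2, 7.4]
finger_gap: 0.0133
t 19.1 tcp_mm [471.1 159.9  69.2] fingers [ 0.001  0.    -1.   ] jaw [0.99  0.144 0.001] jawyaw 0.144 F [-2.5 -0.2  7.4] gap 13.3 q [ 0.33  0.25 -0.53  0.79  0.    1.75]
```

```bash
python3 -m crank '[3,0,0,0,0,0,0, 3,0,0,0,0,0,0, 3,0,0,3,0,0,0, 3,0,0,5,0,0,0, 3,0,0,6,0,0,0, 4,0.07,3.2,0,0,0,0.169, 4,0.07,3.2,0,0,0,0.169, 4,0.07,3.2,0,0,0,0.169, 4,0.07,3.2,0,0,0,0.169, 4,0.07,3.2,0,0,0,0.169, 4,0.07,3.2,0,0,0,0.169, 4,0,0,0,0,0,0]' 40; python3 - <<'E'
from h import *
st();snap('wrist','w7'); snap('side','s7',(160,200,360,350),2); K,T,im=load("w7")
b=cv2.imread('pics/s7.png')
cv2.imwrite('pics/t7.png',np.hstack([cv2.resize(im[60:360,80:480],(400,300)),b[:300,:400]]))
print(proj(K,T,[[.4755,.354,.13],[.4755,.354,.08]],True))
E
```

```text
time: 20.6
ee_pos: [0.4749, 0.3536, 0.2079]
tcp_rot: [-0.388, 0.591, 0.388, 0.591]
force: [-0.6, -0.5, 0.8]
finger_gap: 0.0397
t 20.6 tcp_mm [474.9 353.6 207.9] fingers [-0.  0. -1.] jaw [0.399 0.917 0.   ] jawyaw 1.161 F [-0.6 -0.5  0.8] gap 39.7 q [ 0.64  0.31 -0.11  1.15  0.    1.05]
[[279.67393428 217.655156  ]
 [279.42905768 199.31280565]]
```

View pics/t7.png

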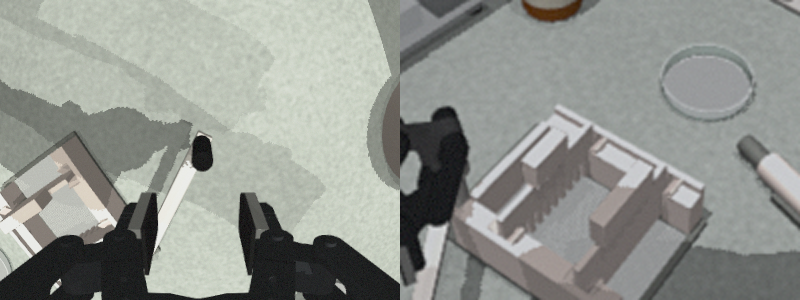

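```bash
python3 -m crank '[4,0,0,-5.5,0,0,0, 4,0,0,-5.6,0,0,0, 4,-1.6,-2.2,0,0,0,0, 4,-1.5,-2.2,0,0,0,0, 4,-1.1,-2.0,0,0,0,0, 4,-1.0,-2.0,0,0,0,0, 4,-0.6,-2.2,0,0,0,0, 4,-0.4,-2.1,0,0,0,0, 4,-0.1,-1.5,0,0,0,0, 4,0,-1.6,0,0,0,0, 4,0,0,0,0,0,0]' 40; python3 -c "
from h import *
st()"; python3 -m crank '[4,0.05,-0.5,0,0,0,0, 4,0.05,-0.4,0,0,0,0, 4,0.05,-0.3,0,0,0,0, 4,0,0,0,0,0,0]'; python3 -c "
from h import *
st()"
```

```text
time: 22.08
ee_pos: [0.4122, 0.1927, 0.0975]
tcp_rot: [-0.386, 0.592, 0.386, 0.592]
force: [0.2, 1.7, -0.1]
finger_gap: 0.0402
t 22.075 tcp_mm [412.2 192.7  97.5] fingers [-0. -0. -1.] jaw [ 0.403  0.915 -0.   ] jawyaw 1.156 F [ 0.2  1.7 -0.1] gap 40.2 q [ 0.44  0.15 -0.58  0.84 -0.    0.85]
time: 22.58
ee_pos: [0.4135, 0.1835, 0.0975]
tcp_rot: [-0.386, 0.591, 0.389, 0.592]
force: [-0.6, 6.4, -0.7]
finger_gap: 0.0401
t 22.575 tcp_mm [413.5 183.5  97.5] fingers [-0.001  0.004 -1.   ] jaw [0.4   0.916 0.003] jawyaw 1.159 F [-0.6  6.4 -0.7] gap 40.1 q [ 0.41  0.14 -0.59  0.84  0.    0.83]
```

```bash
python3 -m crank '[4,0,-0.15,0,0,0,0, 4,0,-0.1,0,0,0,0, 4,0,0,0,0,0,0]'; python3 -c "
from h import *
st()"
```

```text
time: 22.95
ee_pos: [0.4135, 0.1833, 0.0975]
tcp_rot: [-0.385, 0.59, 0.39, 0.593]
force: [-0.8, 15.0, -5.0]
finger_gap: 0.0403
t 22.95 tcp_mm [413.5 183.3  97.5] fingers [-0.001  0.009 -1.   ] jaw [0.399 0.917 0.007] jawyaw 1.161 F [-0.8 15.  -5. ] gap 40.3 q [ 0.41  0.14 -0.59  0.84  0.01  0.82]
```

```bash
python3 -m crank '[4,0.25,0.65,0,0,0,0, 4,0.25,0.65,0,0,0,0, 4,0,0,0,0,0,0, 4,0,0,4,0,0,0, 4,0,0,5,0,0,0, 4,0,0,5,0,0,0, 4,-1,4,0,0,0,0, 4,-1,5,0,0,0,0, 4,-1,5,0,0,0,0, 4,0,0,0,0,0,0]'; python3 - <<'E'
from h import *
st();snap('side','s8'); snap('scene','c8')
a=load('s8')[2][230:380,160:330];b=load('c8')[2][70:220,260:430]
cv2.imwrite('pics/t8.png',np.hstack([cv2.resize(x,(400,353),interpolation=cv2.INTER_CUBIC) for x in(a,b)]))
E
```

```text
time: 24.2
ee_pos: [0.3879, 0.3347, 0.2372]
tcp_rot: [-0.388, 0.591, 0.388, 0.591]
force: [0.1, -0.1, -0.3]
finger_gap: 0.0403
t 24.2 tcp_mm [387.9 334.7 237.2] fingers [-0.  0. -1.] jaw [0.397 0.918 0.   ] jawyaw 1.162 F [ 0.1 -0.1 -0.3] gap 40.3 q [ 0.71  0.15 -0.25  1.18  0.    1.12]
```

```bash
python3 - <<'E'
from h import *
hub=np.array([597,218.5])
for n in("s8","c8"):
    K,T,im=load(n); g=cv2.cvtColor(im,6)
    e=proj(K,T,[[.4188,.1929,.105]])[0]; u,v=e.astype(int)
    m=(g[v-28:v+28,u-14:u+14]<25); ys,xs=np.nonzero(m); c=np.array([xs.mean()+u-14,ys.mean()+v-28])
    p=back(K,T,[c],.105)[0,:2]*1000; d=p-hub
    print(n,"n",m.sum(),"exp",e.round(1),"blob",c.round(1),"pos",p.round(1),"r",np.hypot(*d).round(1),"q",.143-np.arctan2(-d[1],-d[0]))
E
```

```text
s8 n 100 exp [282.2 330.7] blob [281.3 332.6] pos [417.8 195.9] r 180.7 q 0.01760829528587901
c8 n 125 exp [326.1  98.8] blob [325.7  98.3] pos [417.3 193. ] r 181.5 q 0.0022709802221901887
```

Both cameras put the bar within about 0.02 rad of closed, and the arm is clear. Handing in.

```bash
python3 -c "
from rig import ctrl
print(ctrl.hand_in())"
```

```text
the job is handed in; nothing more can be done
None
```

I finished the task and handed it in at about 24 s of the 72 s allowed. I swung the bar clear to about 1 rad. The fine comb and then the gate went into their slots, each lowered in the grip to floor contact (4.5 N and 7.4 N) before I let go. Then I pushed the bar back against its stop and moved the arm away.

**Last checks:**
- **Plates:** the release heights matched a plate resting on the floor. Camera views after the release showed both plates home and upright.
- **Bar:** it met a hard stop, with force rising to 15 N and no further movement. From both cameras the knob gives about 0.00 and 0.02 rad, under the 0.08 limit.
- **Robot:** the tool stood about 24 cm up, well clear of everything, with no force on it.
- **Not looked at:** I had used all 12 picture views, so I checked the end state by numbers only. I did not look at the plates again after closing the bar. I also took no final position for the broad comb, dish or bottle; the arm was not driven into any of them.

No check failed. The two bar readings differ by 0.015 rad, about what the camera calibration would explain.

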